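Set the portion dial on the sweetcorn packing scale

ROBOT

A 7-joint arm with a two-finger parallel gripper is mounted at the origin on the work surface. World frame = base frame: x ahead of the robot, y to its left, z up, the work surface at z = 0. Lengths are in m, angles in rad, forces in N, time in s.
With the tool pointing down it reaches from about 0.4 to 0.85 m from the base axis. Payload 10.4 kg.
Tool frame: the origin (TCP) lies at the very end of the fingers, on their centre line; the grasp point (between the pads) lies 19 mm behind it; z points along the fingers, y is the direction in which the jaws open and shut (so a half turn about z gives the same grasp; the last joint's range is limited). The gripper opens to 87 mm and grips with 3 to 60 N. Pads are 19 mm wide; open, the fingers measure 117 mm over their backs; the gripper's body (75 mm by 190 mm) begins 51 mm behind the grasp point.
Start: joints at [1.28, 0.332, -0.065, 1.46, 0.022, 1.35, -0.088], TCP at [0.165, -0.603, 0.223] pointing down, gripper open.
Joint ranges: [-2.6, 2.6], [-0.5, 2.12], [-1.47, 1.34], [0.16, 2.42], [-1.27, 4.41], [0.06, 2.06], [-2.6, 2.6]. Speed limits (rad/s): [2.22, 2.22, 2.79, 2.79, 3.14, 3.14, 3.14].

INTERFACE

Orientations are given as a unit quaternion [x, y, z, w].
In Python, from bench import read_state, camera, close_job, recognise, masks_of gives the robot as it stands.
- The arm moves only by the tool play_rows, never from a script. Its argument "moves" is a list of rows, each a list of 3 entries, a list of its own where there are three numbers: the shift along the tool's x, y, z in cm, then the turn, a rotation vector about the tool's x, y, z in rad, then the finger opening in cm, from 0 to 8.7. In form: [[[dx, dy, dz], [ax, ay, az], jaw], ...]. A call has 1 to 8 rows; each row is the pose to reach, as a shift and turn from the pose commanded when the call began, along the tool's axes at that moment; what a row does not reach only later rows make up. A row lasts 1/8 s, in which the tool goes at most 62.5 mm and 10.7 degrees, less where a joint would pass 70% of its speed; a pose out of reach is approached as far as the arm can. A call with a gripper value outside its range is refused whole. The fingers move at their own pace and stop on an object; "grip_force" is the grip in N (left out, the last holds). Time passes only in rows, so rows that repeat a pose let the fingers close. It gives the time, the measured TCP pose, the force and the opening at its end, in the units of the state.
- read_state(): the state, without advancing time (a new reading comes with each control period).
- camera(name): name is "scene" or "top" or "wrist"; returns a dict with "frame" (420x560x3 uint8, red, green, blue), "intrinsics" (3x3 intrinsics, pixels), "k1" (the pictures are not rectified: a ray, as slopes to the right and down, at radius r is drawn at 1 + k1 r^2 times it, then the intrinsics apply), "camera_from_world" (4x4, takes a point from world to camera coordinates). Camera axes: x right, y down, z forward; pixel columns grow to the right and rows downward; lengths in m; the calibration is good to about 2 mm. A picture is of the moment at which its call begins. There is no depth.
- close_job(): hands the job in, once; it reports no verdict.
Trained networks look in a picture, given as the dict that the camera call returned (one of the last four; its "shot" number tells which), for a name from the list of things; names that differ only in an ending like _2 or _b are one class to them, and where a whole thing is asked for, a point or a joint stands for the part that bears it (a point fixed in the world has none). Each returns a list of dicts, best first, with "conf" (0 to 1); they miss things now and then, are a little off and sometimes report something else, mostly with a low value. They report only what shows in the picture. A call takes as long as a camera call.
- recognise(picture, query): "at" ([column, row] in pixels, amid what is visible of it).
- masks_of(picture, query): "region" (420x560 bool, what is visible of it) and "at" ([column, row] in pixels, amid what is visible of it).
The state is a dict: "time": time; "joint_positions": joint angles; "joint_vel": joint speeds; "joint_torque": joint torques, N m; "ee_pos": TCP position; "eef_rot": TCP orientation; "ft_force": force on the tool from outside, world axes, zero at the start; "torque": the same for the moment, N m; "width": finger opening in m.
Only numpy, scipy, OpenCV 4.12 (cv2) and the standard library are available. Lean on these libraries where they do the work, as an engineer would, in place of code of your own. Each camera call takes 0.05 s, during which the arm holds its last target.

TASK

Set up the counter packing scale for the next bag of sweetcorn: with a fingertip in one of the dial's notches, push the big dial round until its index mark lines up with the one long line on the scale plate around it. Then press the larger of the two round buttons fully down and let it come back up, keeping off the smaller button. Nothing is to be gripped or picked up: leave all the other things on the counter and the scale where they are, and leave the dial on the long line.

Things in the scene. Friction and masses are not known exactly. Their poses are not given: they have to be found in the camera images.
- axis (a point): Dial's turning axis (z, up) at the scale plate's surface, 53 mm above the counter. The dial is a flat dark grey disc 160 mm across, 26 mm thick (top 79 mm above the counter, steel cap 4 mm higher in the middle), with two opposite notches in its rim; too wide to grip. Turns either way, no stop in reach, friction 0.12 N m (about 2 N at a notch), no spring: stays where left.
- plate: Scale plate, fixed: aluminium disc 244 mm across on the control box's deck, round the dial. 24 dark lines, every 15 degrees: 23 short (11 mm) and one long, wide one (36 mm long, 4.5 mm wide) along the plate's +x. Origin on the dial's axis, 50 mm above the counter.
- target (a point): Point on the long scale line, 82 mm from the dial's axis (1 mm from the line's inner end), at the plate's surface. The line runs outward from there, away from the axis. It does not move.
- index (a point): Rim end of the dial's index mark, 82 mm from the axis, at the level of the plate's surface. The mark is a white line 4.5 mm wide on the dial's top, from 37 to 81 mm from the axis, and down the rim; it lies midway between the two notches. It turns with the dial.
- notch_a (a point): Middle of one notch, 68 mm from the axis, on the plate's surface (53 mm above the counter), 90 degrees anticlockwise (from above) from the index mark. Open to the top and outwards; inner wall 49 mm from the axis, about 50 mm wide, 26 mm deep. Its side walls are what a fingertip pushes on. It turns with the dial.
- notch_b (a point): The same for the other notch, 90 degrees clockwise from the index mark.
- confirm_top (a point): Centre of the top of the larger round button (cap 36 mm across, grey, in a black housing), on the right-hand part of the control box's deck; the cap moves straight down. It and the smaller button may be in either order, near or far, 150 mm apart, with a small tin between them.
- confirm (a joint): Travel of the larger button in m: 0 is up, 0.006 fully down; a spring (5 N fully down) brings it back.
- feed_top (a point): Centre of the top of the smaller round button (cap 20 mm across). Not to be pressed.
- feed (a joint): Travel of the smaller button in m: 0 is up.
- console: The packing scale, fixed: a control box 250 mm deep (x), 420 mm wide (y) and 50 mm high whose top is the deck with dial and buttons, and behind it (+x) the weighing pan, 250 by 360 mm, 100 mm above the counter, with a sweetcorn cob lying on it. Origin under the middle of the control box, on the counter; x points to the pan; the dial's axis is at y = +70 mm, the buttons at y = -130 mm.
- tin: Small steel tin, 38 mm across and 36 mm high, standing on the deck between the two buttons. Origin at the centre of its underside.
- cob_left: Sweetcorn cob in its husk, 190 mm long, 46 mm thick, lying on the counter to the left of the control box. Origin under its middle.
- tape: Roll of clear tape, 90 mm across, 24 mm high, lying flat on the counter to the left. Origin at the centre of its underside.
- jar: Amber glass jar, 60 mm across, 85 mm high, standing on the counter to the right. Origin at the centre of its underside.
- stapler: Stapler, 130 mm long, about 40 mm high, lying on the counter to the right. Origin under its middle.

How it is judged:
By the outcome, as a careful person would: the job done as asked, in the order asked, and still so for the second after the job is handed in, with the robot touching nothing.
It also fails if it takes over 51 s, if anything falls off the work surface, if the arm or the gripper's body presses on something with over 40 N, if the wrist force passes 120 N, or if a joint passes its speed limit or range.

## Working session

There is one attempt and no reset: what is moved stays moved. The work goes in short steps, Python scripts to look and compute and a tool call to move; the robot and the scene stay as the last step left them, time stands still between calls to the robot, and variables do not carry over. Pictures are saved under pics/ and viewed, and the job is handed in when it is done.

Besides the shell and the picture viewer there is one more tool, called after ">>>" as name(argument=value, ...) on one line, values as JSON. play_rows: Moves the arm, as the interface text tells. Its arguments: {"type":"object","properties":{"moves":{"type":"array","items":{"type":"array"}},"grip_force":{"type":"number"}},"required":["moves"]}

```bash
mkdir -p pics; ls; cat > h.py <<'E'
import numpy as np, cv2
from bench import read_state, camera, close_job, recognise, masks_of
def save(p,n): cv2.imwrite('pics/'+n,p['frame'][:,:,::-1])
def ray(p,uv):
    K=np.array(p['intrinsics']);k=p['k1'];T=np.array(p['camera_from_world'])
    d=np.array([(uv[0]-K[0,2])/K[0,0],(uv[1]-K[1,2])/K[1,1]]);s=d.copy()
    for _ in range(30): s=d/(1+k*(s@s))
    R=T[:3,:3];c=-R.T@T[:3,3];return c,R.T@np.array([s[0],s[1],1])
def atz(p,uv,z):
    c,d=ray(p,uv);return c+d*(z-c[2])/d[2]
def proj(p,X):
    K=np.array(p['intrinsics']);T=np.array(p['camera_from_world'])
    q=T[:3,:3]@np.array(X)+T[:3,3];s=q[:2]/q[2];s=s*(1+p['k1']*(s@s));return s*[K[0,0],K[1,1]]+[K[0,2],K[1,2]]
E
python3 - <<'E'
from h import *
for n in ['scene','top']:
    p=camera(n);save(p,n+'0.png')
    print(n,np.round(p['intrinsics'],1).tolist(),p['k1'],np.round(p['camera_from_world'],3).tolist())
    for q,z in [('plate',.053),('index',.079),('notch_a',.053),('confirm_top',.06),('feed_top',.06),('tin',.036),('target',.053)]:
        try:
            for r in recognise(p,q)[:3]: print(q,r['conf'],np.round(r['at'],1),np.round(atz(p,r['at'],z),4))
        except Exception as e: print(q,e)
print(read_state())
E
```

```text
pics
scene [[470.0, 0.0, 279.7], [0.0, 470.0, 204.1], [0.0, 0.0, 1.0]] -0.06752413571442015 [[-0.015, 1.0, 0.018, -0.016], [0.653, 0.024, -0.757, -0.304], [-0.757, 0.001, -0.653, 1.496], [0.0, 0.0, 0.0, 1.0]]
plate 0.76 [270.6 223.5] [0.5914 0.0037 0.053 ]
index 0.62 [184.5 192.4] [ 0.5245 -0.1909  0.079 ]
index 0.58 [269.7 217.8] [0.6017 0.002  0.079 ]
notch_a 0.58 [273.6 219.5] [0.5784 0.0099 0.053 ]
confirm_top 0.58 [186.4 190.9] [ 0.4959 -0.1935  0.06  ]
confirm_top 0.2 [107.1 206.5] [ 0.5568 -0.3611  0.06  ]
tin 0.87 [176.9 218.7] [ 0.565 -0.206  0.036]
tin 0.53 [186.1 189.7] [ 0.4622 -0.2025  0.036 ]
target 0.63 [274.6 224. ] [0.5927 0.0124 0.053 ]
top [[436.6, 0.0, 288.4], [0.0, 436.6, 211.6], [0.0, 0.0, 1.0]] -0.01396093800861615 [[-0.02, -1.0, 0.002, 0.026], [-0.996, 0.02, -0.092, 0.568], [0.092, -0.003, -0.996, 1.157], [0.0, 0.0, 0.0, 1.0]]
plate 0.95 [290.2 206.7] [0.5792 0.0096 0.053 ]
index 0.75 [289.4 203.7] [0.5844 0.0117 0.079 ]
notch_a 0.65 [290.6 204.5] [0.5851 0.0084 0.053 ]
confirm_top 0.58 [365.7 231.3] [ 0.5097 -0.187   0.06  ]
tin 0.72 [369.7 195.1] [ 0.6082 -0.2057  0.036 ]
target 0.85 [289.  203.8] [0.587  0.0126 0.053 ]
target 0.33 [334.7 140.8] [ 0.755  -0.1137  0.053 ]
{'time': 0.8, 'joint_positions': array([ 1.28039806,  0.3321814 , -0.0647045 ,  1.46009345,  0.02160576,
        1.34992154, -0.08846993]), 'joint_vel': array([ 2.69851725e-04,  4.12945479e-04,  5.32603566e-05, -7.17043272e-04,
       -3.63389335e-04,  3.45782483e-04, -1.30185458e-03]), 'joint_torque': array([-2.81823704e-04, -6.22988105e+01,  2.45752651e-02, -3.90100157e+01,
       -6.11644308e-02,  3.16315249e-02,  3.30474097e-05]), 'ee_pos': array([ 0.16540321, -0.60273469,  0.22259029]), 'eef_rot': array([9.91046313e-01, 1.33518551e-01, 1.30754540e-05, 4.39056625e-05]), 'ft_force': array([-0.04950057,  0.39366216,  0.3040963 ]), 'torque': array([ 0.0221071 , -0.02142708, -0.06225657]), 'width': 0.08654510196750981}
```

View pics/top0.png

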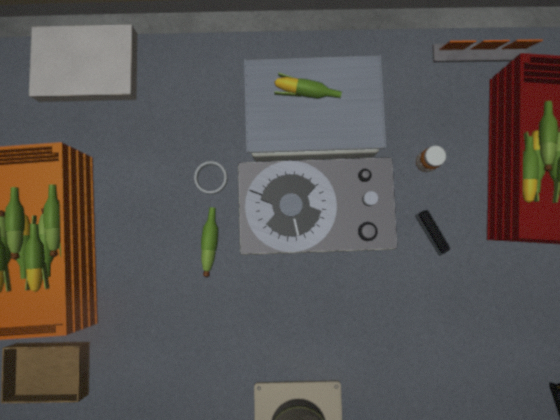

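View pics/scene0.png

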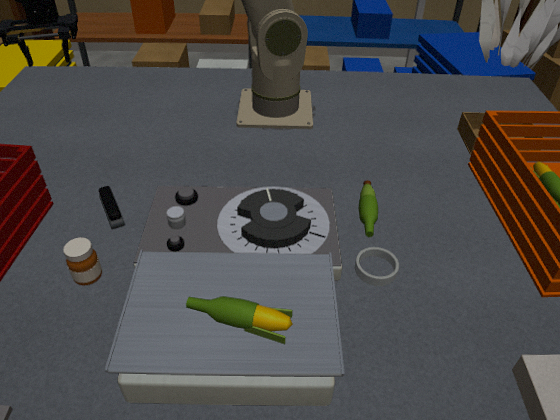

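```bash
python3 - <<'E'
from h import *
a=cv2.imread('pics/top0.png')[130:270,220:420];cv2.imwrite('pics/topc.png',cv2.resize(a,(800,560),interpolation=cv2.INTER_CUBIC))
a=cv2.imread('pics/scene0.png')[130:290,140:340];cv2.imwrite('pics/scenec.png',cv2.resize(a,(750,600),interpolation=cv2.INTER_CUBIC))
E
```

```text
(no output)
```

View pics/topc.png

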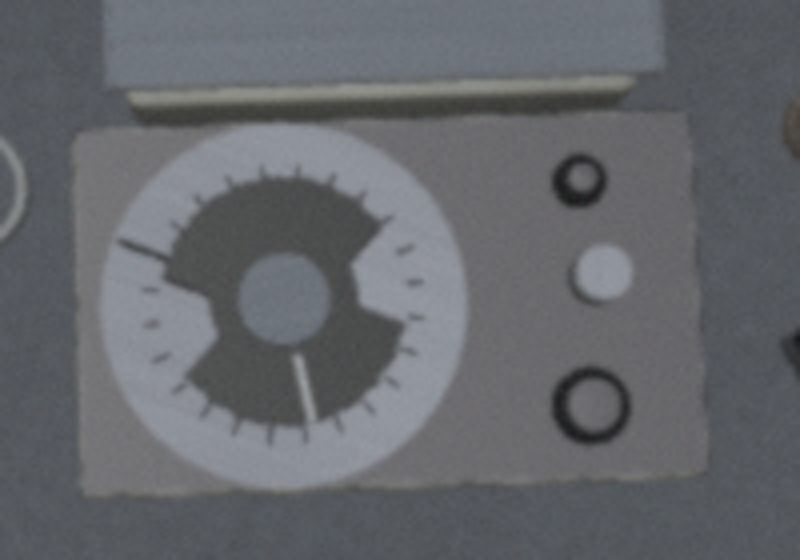

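View pics/scenec.png

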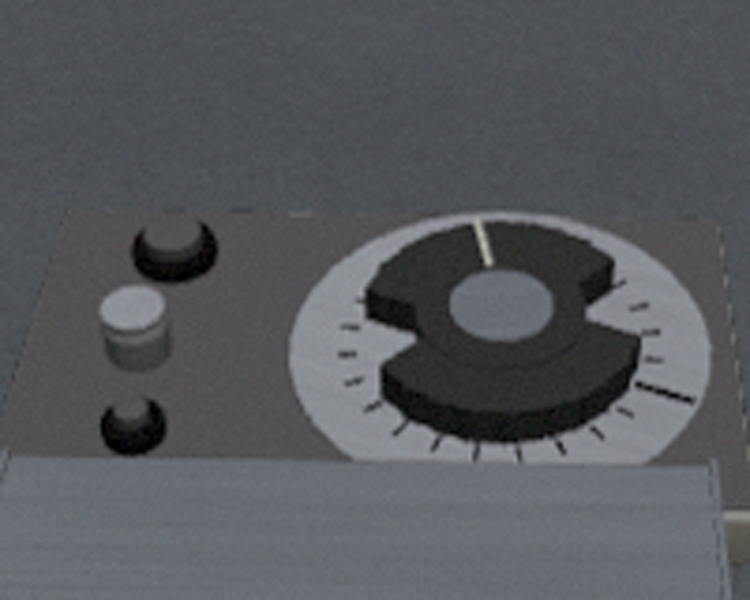

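The top view shows the index mark at about (297,234), pointing toward the robot, and the long line at about (255,192) at the upper left. The larger button is the near one at (368,231), the smaller is at (365,175), and the tin is between them. The dial needs about 120° clockwise, so I'll work out exact numbers.

```bash
cat >> h.py <<'E'
def undis(p,uv):
    return np.array([atz(p,u,p.get('z',.053)) for u in uv])
def circ(P):
    A=np.c_[2*P[:,:2],np.ones(len(P))];s=np.linalg.lstsq(A,(P[:,:2]**2).sum(1),rcond=None)[0]
    return s[:2],np.sqrt(s[2]+s[:2]@s[:2])
def plate(p):
    m=masks_of(p,'plate')[0]['region'].astype(np.uint8)
    c=max(cv2.findContours(m,0,1)[0],key=cv2.contourArea)
    h=cv2.convexHull(c)[:,0,:]
    # dense boundary
    P=np.array([atz(p,u,.053) for u in c[:,0,:].astype(float)])
    for _ in range(4):
        C,R=circ(P);d=np.abs(np.hypot(*(P[:,:2]-C).T)-R);P=P[d<max(.003,np.median(d)*2)]
    return C,R
def polar(p,C,z,radii,n=1440):
    im=cv2.GaussianBlur(cv2.cvtColor(p['frame'],cv2.COLOR_RGB2GRAY),(0,0),.6).astype(np.float32)
    th=np.arange(n)*2*np.pi/n;out=[]
    for r in radii:
        uv=np.array([proj(p,[C[0]+r*np.cos(t),C[1]+r*np.sin(t),z]) for t in th],np.float32)
        out.append(cv2.remap(im,uv[:,:1].copy(),uv[:,1:].copy(),1)[:,0])
    return np.degrees(th),np.array(out)
def peak(th,s,sign):
    s=sign*(s-np.median(s));i=s.argmax();n=len(s);idx=np.arange(i-25,i+26);w=np.clip(s[idx%n]-.3*s[i],0,None)
    return (idx@w/w.sum()*360/n)%360,s[i]
def angles(p,C):
    th,o=polar(p,C,.053,np.linspace(.1,.112,7));t=peak(th,o.mean(0),-1)
    th,o=polar(p,C,.079,np.linspace(.045,.075,9));o=o.mean(0)
    # index: narrow bright ridge
    k=cv2.GaussianBlur(np.tile(o,3)[None],(0,0),30)[0][1440:2880]
    m=cv2.erode(cv2.dilate(np.tile(o,3)[None],np.ones((1,1))),np.ones((1,61)))
    m=cv2.dilate(m,np.ones((1,61)))[0][1440:2880]  # opening -> tophat
    i=peak(th,o-m,1)
    return t,i
E
python3 - <<'E'
from h import *
for n in ['top','scene']:
    p=camera(n);C,R=plate(p);print(n,C,R,angles(p,C))
    print('diff shift',[ [round(float(x[0]),2) for x in angles(p,C+np.array(d))] for d in ([.003,0],[0,.003])])
    for q in ['confirm_top','feed_top','tin']:
        for r in masks_of(p,q)[:2]:
            ys,xs=np.nonzero(r['region']);print(q,r['conf'],r['at'],len(xs),xs.min(),xs.max(),ys.min(),ys.max())
p=camera('top')
for uv in [(367.8,231.2),(365,175.2)]: print(atz(p,uv,.06),atz(p,uv,.07))
p=camera('scene')
for uv in [(140+175/3.75,130+237/3.75),]: print(atz(p,uv,.06),atz(p,uv,.07))
E
```

```text
top [0.58269315 0.00873577] 0.1196875123339295 ((np.float64(68.12871362825457), np.float32(51.734787)), (np.float64(191.81461811467437), np.float32(54.560265)))
diff shift [[69.64, 191.22], [67.52, 194.63]]
feed_top 0.57 [364.8, 173.7] 40 362 368 171 177
feed_top 0.32 [332.5, 138.2] 20244 238 396 55 254
tin 0.5 [365.8, 230.1] 133 362 374 225 237
tin 0.45 [369.1, 195.8] 188 362 377 191 205
scene [0.58450202 0.0088935 ] 0.11867901160717334 ((np.float64(181.43001228133585), np.float32(86.27881)), (np.float64(191.34644594222485), np.float32(97.201996)))
diff shift [[194.35, 190.78], [183.13, 194.16]]
confirm_top 0.44 [186.5, 191.8] 152 179 193 187 199
feed_top 0.44 [174.6, 240.5] 69 171 179 235 244
tin 0.62 [175.2, 218.0] 341 167 184 207 228
tin 0.26 [271.5, 222.8] 6262 217 328 186 253
[ 0.50984547 -0.19253565  0.06      ] [ 0.50940721 -0.1906904   0.07      ]
[ 0.65859095 -0.1905872   0.06      ] [ 0.65685266 -0.18875898  0.07      ]
[ 0.50419851 -0.19152276  0.06      ] [ 0.51623777 -0.18841946  0.07      ]
```

>>> play_rows(moves=[[[28,-20.6,3],[0,0,0.13],0],[[56.05,-41.15,6],[0,0,0.267],0],[[56.05,-41.15,6],[0,0,0.267],0],[[56.05,-41.15,6],[0,0,0.267],0],[[56.05,-41.15,6],[0,0,0.267],0],[[56.05,-41.15,6],[0,0,0.267],0],[[56.05,-41.15,6],[0,0,0.267],0],[[56.05,-41.15,6],[0,0,0.267],0]], grip_force=20)

```text
time: 2.4
ee_pos: [0.4756, -0.2106, 0.1798]
eef_rot: [1.0, 0.0, 0.0, 0.0]
ft_force: [0.2, -1.8, -1.3]
width: 0.0156
```

>>> play_rows(moves=[[[0,0,0],[0,0,0],0],[[0,0,0],[0,0,0],0],[[0,0,0],[0,0,0],0]])

```text
time: 2.78
ee_pos: [0.4739, -0.2136, 0.1796]
eef_rot: [1.0, -0.001, -0.0, 0.0]
ft_force: [-0.1, -0.1, 0.9]
width: 0.0004
```

```bash
python3 - <<'E'
from h import *
s=read_state();print(s['ee_pos'],s['eef_rot'],s['ft_force'],s['width'])
p=camera('wrist');save(p,'w0.png')
E
```

```text
[ 0.47394726 -0.21356362  0.17964345] [ 9.99999676e-01 -7.51210935e-04 -4.40429557e-05  2.86020410e-04] [-0.10293745 -0.10276441  0.90927458] 0.00042207603193861285
```

View pics/w0.png

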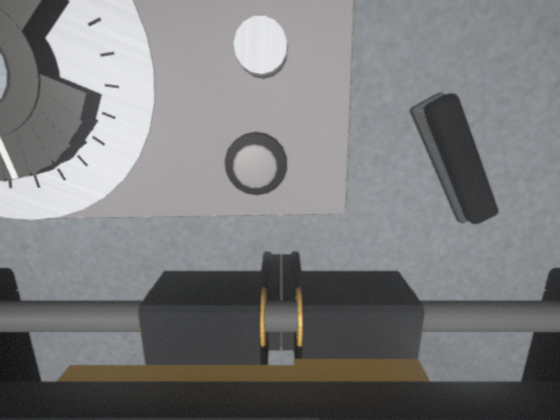

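The wrist view shows the larger button at (256,165), the tin at (260,45), and the dial at the left edge.

>>> play_rows(moves=[[[4,-5,0],[0,0,0],0],[[8,-10,0],[0,0,0],0],[[12.3,-15.6,1],[0,0,0],0],[[12.3,-15.6,4],[0,0,0],0],[[12.3,-15.6,6],[0,0,0],0],[[12.3,-15.6,6],[0,0,0],0]])

```text
time: 3.58
ee_pos: [0.5959, -0.0581, 0.118]
eef_rot: [1.0, -0.001, -0.002, 0.0]
ft_force: [-0.0, 0.0, 0.3]
width: 0.0006
```

```bash
python3 - <<'E'
from h import *
s=read_state();print(s['ee_pos'],s['eef_rot'],s['ft_force'],s['width'])
p=camera('top');save(p,'t1.png');C=np.array([.583,.0088])
print(proj(p,[.597,-.058,.119]),proj(p,[.597,-.058,.053]))
p=camera('wrist');save(p,'w1.png');
a=cv2.imread('pics/t1.png')[130:270,220:420];cv2.imwrite('pics/t1c.png',cv2.resize(a,(800,560),interpolation=cv2.INTER_CUBIC))
E
```

```text
[ 0.59592607 -0.05812478  0.11803068] [ 9.99998248e-01 -8.19531484e-04 -1.65909743e-03  2.84160561e-04] [-0.04913054  0.01554338  0.29830846] 0.0005922254158020117
[317.19000297 196.37905791] [315.51899076 199.53406032]
```

View pics/t1c.png

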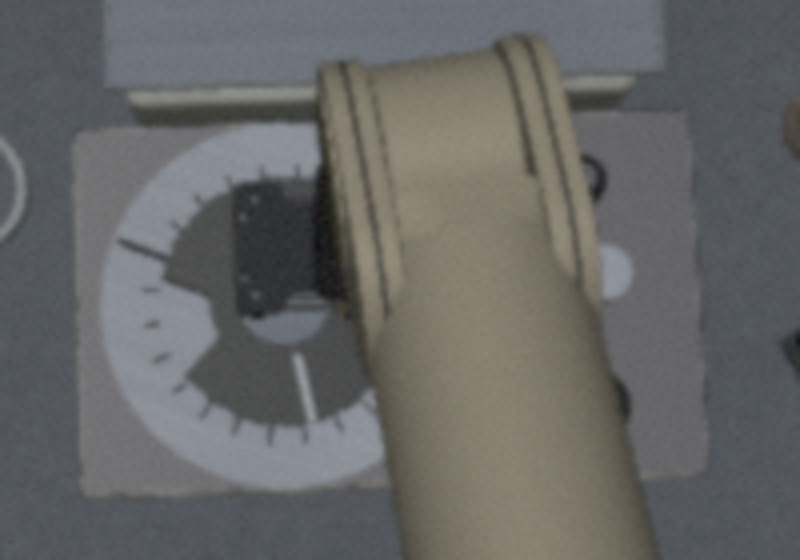

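View pics/w1.png

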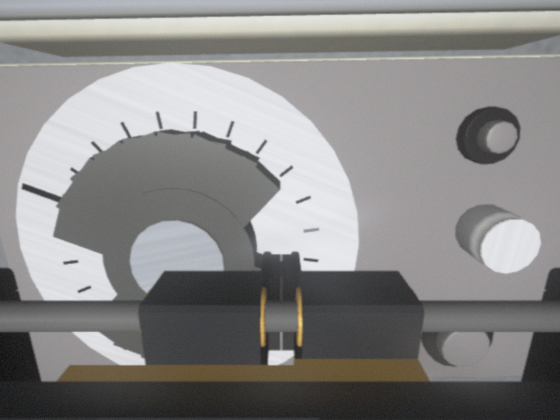

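>>> play_rows(moves=[[[0,0,2],[0,0,0],0],[[0,0,3.5],[0,0,0],0],[[0,0,4.6],[0,0,0],0],[[0,0,5.5],[0,0,0],0],[[0,0,5.5],[0,0,0],0]])

```text
time: 4.3
ee_pos: [0.5971, -0.056, 0.0638]
eef_rot: [1.0, 0.0, -0.001, -0.0]
ft_force: [0.1, 0.0, 0.1]
width: 0.0006
```

```bash
python3 - <<'E'
import numpy as np
C=np.array([.583,.0088]);p0=np.array([.596,-.0581])
for a in list(range(280,140,-5)):
    q=C+.070*np.array([np.cos(np.radians(a)),np.sin(np.radians(a))]);d=(q-p0)*100;print(a,round(d[0],1),round(-d[1],1))
E
```

```text
280 -0.1 0.2
275 -0.7 0.3
270 -1.3 0.3
265 -1.9 0.3
260 -2.5 0.2
255 -3.1 0.1
250 -3.7 -0.1
245 -4.3 -0.3
240 -4.8 -0.6
235 -5.3 -1.0
230 -5.8 -1.3
225 -6.2 -1.7
220 -6.7 -2.2
215 -7.0 -2.7
210 -7.4 -3.2
205 -7.6 -3.7
200 -7.9 -4.3
195 -8.1 -4.9
190 -8.2 -5.5
185 -8.3 -6.1
180 -8.3 -6.7
175 -8.3 -7.3
170 -8.2 -7.9
165 -8.1 -8.5
160 -7.9 -9.1
155 -7.6 -9.6
150 -7.4 -10.2
145 -7.0 -10.7
```

>>> play_rows(moves=[[[-0.7,0.2,0],[0,0,0],0],[[-1.3,0.3,0],[0,0,0],0],[[-1.9,0.3,0],[0,0,0],0],[[-2.5,0.2,0],[0,0,0],0],[[-3.1,0.1,0],[0,0,0],0],[[-3.7,-0.1,0],[0,0,0],0],[[-4.3,-0.3,0],[0,0,0],0],[[-4.8,-0.6,0],[0,0,0],0]])

```text
time: 5.3
ee_pos: [0.549, -0.0501, 0.0645]
eef_rot: [1.0, 0.0, -0.0, 0.0]
ft_force: [2.9, -1.7, -0.3]
width: 0.0005
```

```bash
python3 - <<'E'
from h import *
s=read_state();print(s['ee_pos'],s['ft_force'])
p=camera('scene');save(p,'s2.png')
a=cv2.imread('pics/s2.png')[130:290,140:340];cv2.imwrite('pics/s2c.png',cv2.resize(a,(750,600),interpolation=cv2.INTER_CUBIC))
E
```

```text
[ 0.54899004 -0.05011121  0.06450154] [ 2.93535612 -1.6794771  -0.29240295]
```

View pics/s2c.png

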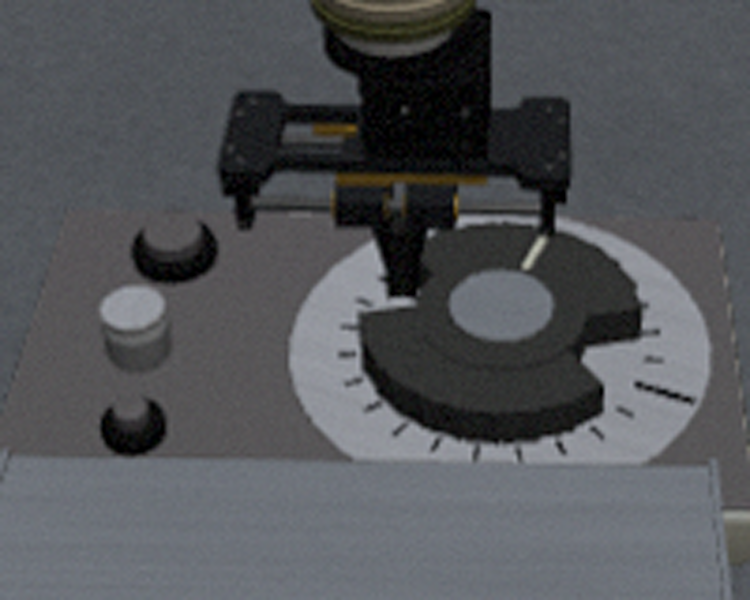

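The finger is pushing the wall and the dial is following; the index is now at about (540,250) in the crop. I'll continue round the arc.

>>> play_rows(moves=[[[-0.5,-0.4,0],[0,0,0],0],[[-1.0,-0.7,0],[0,0,0],0],[[-1.4,-1.1,0],[0,0,0],0],[[-1.9,-1.6,0],[0,0,0],0],[[-2.2,-2.1,0],[0,0,0],0],[[-2.6,-2.6,0],[0,0,0],0],[[-2.8,-3.1,0],[0,0,0],0],[[-3.1,-3.7,0],[0,0,0],0]])

```text
time: 6.35
ee_pos: [0.5183, -0.013, 0.0645]
eef_rot: [1.0, 0.0, 0.0, 0.0]
ft_force: [1.3, -2.0, -0.8]
width: 0.0005
```

>>> play_rows(moves=[[[-0.2,-0.6,0],[0,0,0],0],[[-0.3,-1.2,0],[0,0,0],0],[[-0.4,-1.8,0],[0,0,0],0],[[-0.4,-2.4,0],[0,0,0],0],[[-0.4,-3.0,0],[0,0,0],0],[[-0.3,-3.6,0],[0,0,0],0],[[-0.2,-4.2,0],[0,0,0],0]])

```text
time: 7.22
ee_pos: [0.5164, 0.0293, 0.0645]
eef_rot: [1.0, 0.0, -0.0, 0.0]
ft_force: [-0.7, -2.5, 0.6]
width: 0.0004
```

```bash
python3 - <<'E'
from h import *
s=read_state();print(s['ee_pos'],s['ft_force'])
p=camera('scene');save(p,'s3.png')
a=cv2.imread('pics/s3.png')[130:290,140:340];cv2.imwrite('pics/s3c.png',cv2.resize(a,(750,600),interpolation=cv2.INTER_CUBIC))
p=camera('wrist');save(p,'w3.png')
E
```

```text
[0.51635642 0.02926429 0.06446908] [-0.67759713 -2.54481117  0.58877012]
```

View pics/s3c.png

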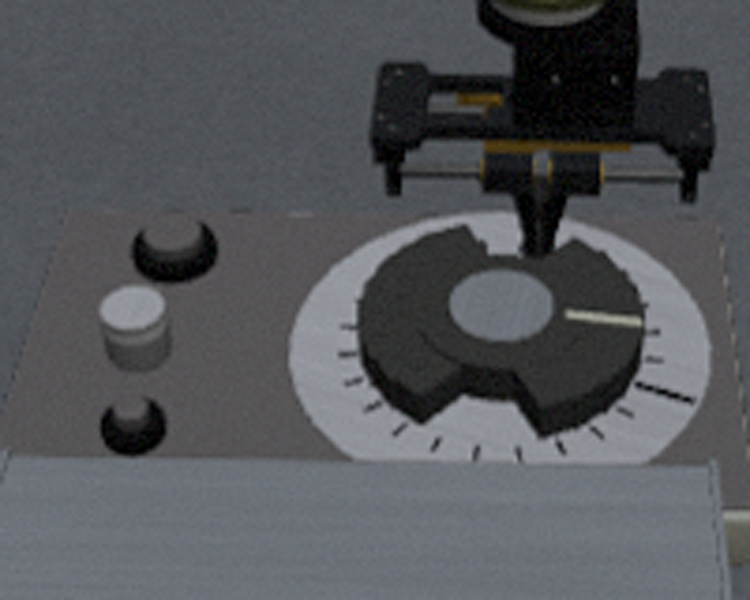

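View pics/w3.png

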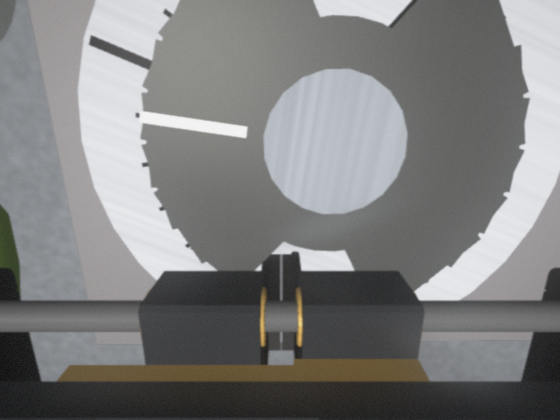

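The wrist view shows the index mark from (246,132) to (138,116) and the long line from (150,64) to (91,40). I'll measure the remaining angle.

```bash
cat >> h.py <<'E'
def cc(p):
    g=cv2.cvtColor(p['frame'],cv2.COLOR_RGB2GRAY).astype(int);return g
def linefit(p,a,b,z,bright,n=25,trim=.12,half=12):
    # refine ridge/valley line between rough pixels a,b
    g=cv2.GaussianBlur(cc(p).astype(np.float32),(0,0),.7);a=np.array(a,float);b=np.array(b,float)
    for it in range(3):
        d=(b-a)/np.linalg.norm(b-a);nrm=np.array([-d[1],d[0]]);pts=[]
        h=half if it==0 else half*.7
        o=np.arange(-h,h+.1,.25)
        for t in np.linspace(trim,1-trim,n):
            c=a+t*(b-a);uv=(c+o[:,None]*nrm).astype(np.float32)
            s=cv2.remap(g,uv[:,:1].copy(),uv[:,1:].copy(),1)[:,0];s=(s if bright else -s);s=s-np.median(s)
            w=np.clip(s-.4*s.max(),0,None);pts.append(c+(o@w/w.sum())*nrm)
        pts=np.array(pts);v=cv2.fitLine(pts.astype(np.float32),cv2.DIST_HUBER,0,.01,.01).ravel()
        dd,x0=v[:2],v[2:];a=x0+dd*((a-x0)@dd);b=x0+dd*((b-x0)@dd)
    W=[atz(p,q,z)[:2] for q in (a,b)];u=W[1]-W[0]
    return W,np.degrees(np.arctan2(u[1],u[0])),a,b
def report(p,i,t,cap=None,C0=np.array([.583,.0088])):
    Wi,ai,a,b=linefit(p,*i,.079,True);Wt,at,c,d=linefit(p,*t,.053,False)
    print('index ang',round(ai,2),a,b,'target ang',round(at,2),c,d,'togo cw',round(ai-at,2))
    # axis: index line back from rim end 81 mm ; target inner end
    u=lambda x:np.array([np.cos(np.radians(x)),np.sin(np.radians(x))])
    print('axis est from index',Wi[1]-.081*u(ai),'from target',Wt[0]-.083*u(at))
    for C in (C0,(Wi[1]-.081*u(ai))):
        f=lambda w:np.degrees(np.arctan2(*(w-C)[::-1]));print('about',C,f(Wi[1]),f(Wt[0]),f(Wt[1]))
E
python3 - <<'E'
from h import *
p=camera('wrist');report(p,((246,132),(140,116)),((150,64),(91,40)))
E
```

```text
index ang 81.84 [246.01117236 131.92429171] [139.95973645 116.27272504] target ang 67.9 [149.62760784  64.88191752] [90.94482934 40.13068017] togo cw 13.94
axis est from index [0.58237268 0.00994703] from target [0.58535356 0.01613195]
about [0.583  0.0088] 82.38456495845966 68.26363697141844 68.17739555793565
about [0.58237268 0.00994703] 81.83720957945846 67.6211789892895 67.68710065668756
```

>>> play_rows(moves=[[[0.1,-0.4,0],[0,0,0],0],[[0.3,-0.8,0],[0,0,0],0],[[0.45,-1.2,0],[0,0,0],0],[[0.45,-1.2,0],[0,0,0],0]])

```text
time: 7.88
ee_pos: [0.521, 0.0416, 0.0646]
eef_rot: [1.0, 0.001, 0.0, -0.0]
ft_force: [-0.7, -0.4, 0.9]
width: 0.0003
```

```bash
python3 - <<'E'
from h import *
s=read_state();print(s['ee_pos'],s['ft_force'])
p=camera('wrist');save(p,'w4.png')
E
```

```text
[0.52100143 0.04155293 0.06455109] [-0.69556303 -0.40505227  0.93317542]
```

View pics/w4.png

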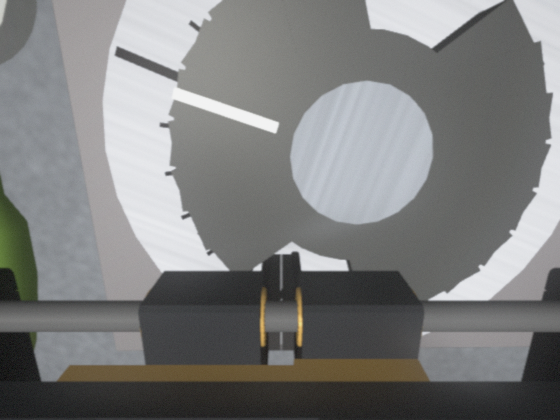

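```bash
python3 - <<'E'
from h import *
p=camera('wrist');report(p,((276,128),(175,94)),((176,75),(117,51)))
E
```

```text
index ang 71.79 [276.20213147 127.4057967 ] [175.26713536  93.21517732] target ang 67.95 [175.62967308  75.88179138] [116.90885958  51.21703299] togo cw 3.84
axis est from index [0.58233702 0.00896106] from target [0.58525511 0.01564792]
about [0.583  0.0088] 72.27277938280157 68.25572440650187 68.18234040594899
about [0.58233702 0.00896106] 71.79139175832394 67.82709978682493 67.85671807628385
```

>>> play_rows(moves=[[[0.1,-0.2,0],[0,0,0],0],[[0.2,-0.36,0],[0,0,0],0],[[0.2,-0.36,0],[0,0,0],0]])

```text
time: 8.35
ee_pos: [0.523, 0.0445, 0.0645]
eef_rot: [1.0, 0.0, 0.0, 0.0]
ft_force: [0.9, -1.6, -0.2]
width: 0.0004
```

```bash
python3 - <<'E'
from h import *
s=read_state();print(s['ee_pos'],s['ft_force'])
p=camera('wrist');save(p,'w5.png');report(p,((283,127),(185,87)),((183,78),(124,53)))
E
```

```text
[0.52297874 0.04453841 0.0645446 ] [ 0.85950857 -1.61212502 -0.22274794]
index ang 68.98 [282.94702087 127.13329963] [184.53144584  88.18019941] target ang 67.9 [182.05261155  80.26373775] [122.97318276  55.45379037] togo cw 1.09
axis est from index [0.58252725 0.00937185] from target [0.58521228 0.01581446]
about [0.583  0.0088] 69.43894077412168 68.27082138450294 68.18026992242646
about [0.58252725 0.00937185] 68.9837730408934 67.8563676056461 67.86618716133468
```

View pics/w5.png

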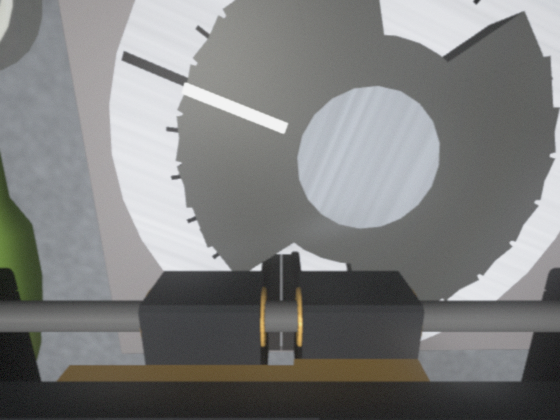

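>>> play_rows(moves=[[[0.04,-0.07,0],[0,0,0],0],[[0.07,-0.13,0],[0,0,0],0],[[0.07,-0.13,0],[0,0,0],0]])

```text
time: 8.78
ee_pos: [0.5236, 0.0458, 0.0646]
eef_rot: [1.0, 0.0, 0.0, 0.0]
ft_force: [-0.6, -1.3, -0.6]
width: 0.0005
```

```bash
python3 - <<'E'
from h import *
s=read_state();print(s['ee_pos'],s['ft_force'])
p=camera('wrist');report(p,((285,127),(187,87)),((185,79),(126,54)))
E
```

```text
[0.52362687 0.04578103 0.06455012] [-0.61358481 -1.27450441 -0.56625571]
index ang 67.91 [285.16397599 126.6075555 ] [187.53020777  85.73139684] target ang 67.91 [183.97557357  81.44013501] [124.88512157  56.65560625] togo cw -0.01
axis est from index [0.58270634 0.00985333] from target [0.58536296 0.01615417]
about [0.583  0.0088] 68.37418532048525 68.27663650969755 68.18875207104306
about [0.58270634 0.00985333] 67.90648838305653 67.85400322377818 67.86835561380455
```

Aligned to within about 0.1°. I'll back off from the wall first, then lift.

>>> play_rows(moves=[[[-0.2,0.35,0],[0,0,0],0],[[-0.2,0.35,-1],[0,0,0],0],[[-0.2,0.35,-3],[0,0,0],0],[[-0.2,0.35,-6],[0,0,0],0],[[-0.2,0.35,-9],[0,0,0],0],[[-0.2,0.35,-9],[0,0,0],0]])

```text
time: 9.57
ee_pos: [0.5232, 0.0428, 0.1576]
eef_rot: [1.0, 0.001, 0.003, -0.0]
ft_force: [-0.3, 0.5, -1.2]
width: 0.0006
```

```bash
python3 - <<'E'
from h import *
s=read_state();print(s['ee_pos'],s['ft_force'])
p=camera('wrist');save(p,'w6.png')
E
```

```text
[0.52321834 0.04276055 0.15759491] [-0.25332707  0.46933375 -1.17119452]
```

View pics/w6.png

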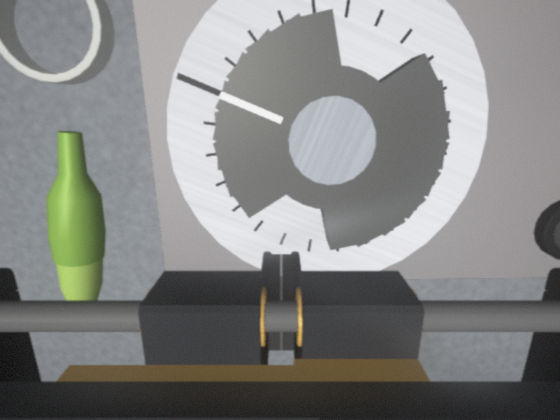

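```bash
python3 - <<'E'
from h import *
p=camera('wrist');report(p,((281,121),(222,94)),((217,93),(179,76)))
E
```

```text
index ang 67.86 [281.83696012 119.01513909] [222.08255922  93.80420966] target ang 67.84 [217.82825723  91.03968178] [179.49087128  74.83821887] togo cw 0.02
axis est from index [0.58175559 0.00740191] from target [0.58389396 0.01276874]
about [0.583  0.0088] 68.31419037079597 68.28283370557389 68.17181443452746
about [0.58175559 0.00740191] 67.86167700010826 67.87058322371954 67.86358403280494
```

>>> play_rows(moves=[[[-1.5,5,0],[0,0,0],0],[[-3.5,11,0],[0,0,0],0],[[-5,17,0],[0,0,0],0],[[-6,22,0],[0,0,0],0],[[-6,23.3,0],[0,0,0],0],[[-6,23.3,0],[0,0,0],0],[[-6,23.3,0],[0,0,0],0]])

```text
time: 10.55
ee_pos: [0.4622, -0.1888, 0.1543]
eef_rot: [1.0, 0.002, -0.0, -0.0]
ft_force: [0.2, 0.1, 0.7]
width: 0.0008
```

```bash
python3 - <<'E'
from h import *
s=read_state();print(s['ee_pos'],s['ft_force'])
p=camera('wrist');save(p,'w7.png')
for r in masks_of(p,'confirm_top')[:3]:
    ys,xs=np.nonzero(r['region']);print(r['conf'],r['at'],len(xs),xs.min(),xs.max(),ys.min(),ys.max(),atz(p,r['at'],.065))
E
```

```text
[ 0.46220782 -0.18884747  0.15425535] [0.21658236 0.13624362 0.67477973]
0.83 [284.8, 151.8] 1934 262 311 130 179 [ 0.51228376 -0.19061403  0.065     ]
0.26 [76.5, 95.6] 33258 0 176 0 213 [ 0.55081889 -0.04502523  0.065     ]
```

View pics/w7.png

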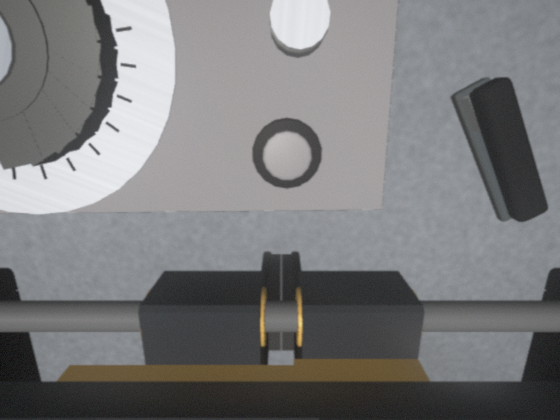

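>>> play_rows(moves=[[[2.5,0.15,0],[0,0,0],0],[[4.8,0.25,0],[0,0,0],0],[[4.8,0.25,3],[0,0,0],0],[[4.8,0.25,5.5],[0,0,0],0],[[4.8,0.25,7],[0,0,0],0],[[4.8,0.25,7],[0,0,0],0]])

```text
time: 11.4
ee_pos: [0.5094, -0.1925, 0.0839]
eef_rot: [1.0, 0.001, -0.001, -0.0]
ft_force: [0.5, 0.1, -0.3]
width: 0.0004
```

```bash
python3 - <<'E'
from h import *
s=read_state();print(s['ee_pos'],s['ft_force'])
p=camera('scene');save(p,'s8.png')
a=cv2.imread('pics/s8.png')[130:290,100:300];cv2.imwrite('pics/s8c.png',cv2.resize(a,(750,600),interpolation=cv2.INTER_CUBIC))
E
```

```text
[ 0.5094234  -0.19252349  0.08389641] [ 0.48165097  0.11452679 -0.33153959]
```

View pics/s8c.png

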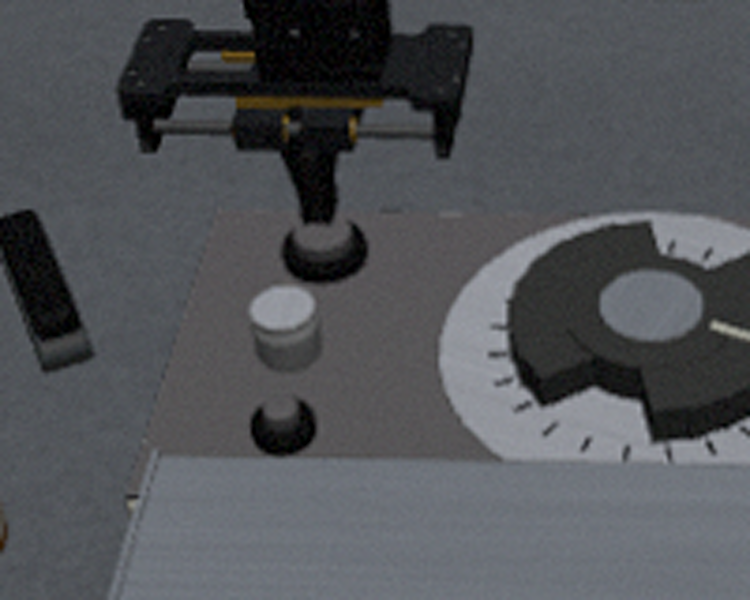

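The fingertip sits centred above the larger button, clear of the tin. I'll go down gently.

>>> play_rows(moves=[[[0,0,0.5],[0,0,0],0],[[0,0,1.0],[0,0,0],0],[[0,0,1.2],[0,0,0],0],[[0,0,1.2],[0,0,0],0]])

```text
time: 11.95
ee_pos: [0.5097, -0.1933, 0.0726]
eef_rot: [1.0, 0.0, -0.0, 0.0]
ft_force: [0.7, 0.9, 0.1]
width: 0.0004
```

>>> play_rows(moves=[[[0,0,0.2],[0,0,0],0],[[0,0,0.4],[0,0,0],0],[[0,0,0.4],[0,0,0],0]])

```text
time: 12.32
ee_pos: [0.51, -0.1933, 0.0687]
eef_rot: [1.0, 0.0, 0.0, 0.0]
ft_force: [-0.4, -0.0, 3.9]
width: 0.0006
```

>>> play_rows(moves=[[[0,0,0.15],[0,0,0],0],[[0,0,0.3],[0,0,0],0],[[0,0,0.3],[0,0,0],0]])

```text
time: 12.7
ee_pos: [0.51, -0.1934, 0.0664]
eef_rot: [1.0, 0.0, 0.0, 0.0]
ft_force: [-4.1, 0.3, 12.6]
width: 0.0004
```

>>> play_rows(moves=[[[0,0,0.1],[0,0,0],0],[[0,0,0.1],[0,0,0],0]])

```text
time: 12.95
ee_pos: [0.5101, -0.1934, 0.0662]
eef_rot: [1.0, 0.0, 0.0, 0.0]
ft_force: [-7.5, 1.7, 21.5]
width: 0.0006
```

```bash
python3 - <<'E'
from h import *
s=read_state();print(s['ee_pos'],s['ft_force'],s['torque'])
p=camera('scene');save(p,'s9.png')
a=cv2.imread('pics/s9.png')[160:260,140:240];cv2.imwrite('pics/s9c.png',cv2.resize(a,(600,600),interpolation=cv2.INTER_CUBIC))
E
```

```text
[ 0.51008468 -0.19335992  0.06619341] [-7.45272968  1.66306148 21.49398041] [ 0.59473545  1.88971263 -0.01317349]
```

View pics/s9c.png

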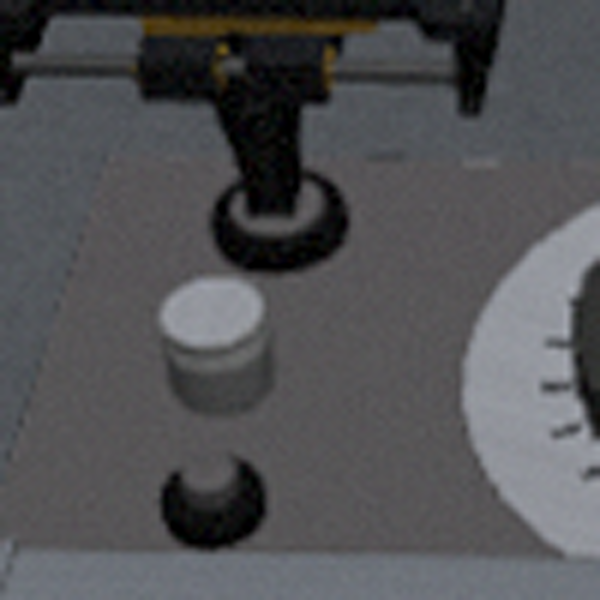

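The cap is level with its housing and against a hard stop: force rose 9 N for 0.2 mm of travel. I'll lift off, retreat, and verify.

>>> play_rows(moves=[[[0,0,-0.5],[0,0,0],0],[[0,0,-1.5],[0,0,0],0],[[0,0,-4],[0,0,0],0],[[0,0,-8],[0,0,0],0],[[-3,0,-12],[0,0,0],0],[[-6,0,-12],[0,0,0],0],[[-6,0,-12],[0,0,0],0]])

```text
time: 13.88
ee_pos: [0.4485, -0.1938, 0.1851]
eef_rot: [1.0, -0.0, 0.0, 0.001]
ft_force: [0.4, -0.7, 0.2]
width: 0.0006
```

>>> play_rows(moves=[[[-4,5,0],[0,0,0],0],[[-6,10,0],[0,0,0],0],[[-8,14,0],[0,0,0],0],[[-8,18,0],[0,0,0],0],[[-8,18,0],[0,0,0],0],[[-8,18,0],[0,0,0],0]])

```text
time: 14.62
ee_pos: [0.3705, -0.3726, 0.184]
eef_rot: [1.0, 0.001, -0.0, -0.001]
ft_force: [0.6, -0.4, -1.0]
width: 0.0003
```

```bash
python3 - <<'E'
from h import *
s=read_state();print(s['ee_pos'],s['ft_force'],s['time'])
p=camera('top');save(p,'t10.png');C=np.array([.5827,.0087]);print(angles(p,C))
a=cv2.imread('pics/t10.png')[130:270,220:420];cv2.imwrite('pics/t10c.png',cv2.resize(a,(800,560),interpolation=cv2.INTER_CUBIC))
p=camera('scene');save(p,'s10.png')
a=cv2.imread('pics/s10.png')[130:290,140:340];cv2.imwrite('pics/s10c.png',cv2.resize(a,(750,600),interpolation=cv2.INTER_CUBIC))
E
```

```text
[ 0.37054808 -0.3726142   0.18402442] [ 0.64802796 -0.4000442  -0.96941551] 14.625
((np.float64(68.14435819513604), np.float32(51.998398)), (np.float64(68.00341380033616), np.float32(53.628082)))
```

View pics/t10c.png

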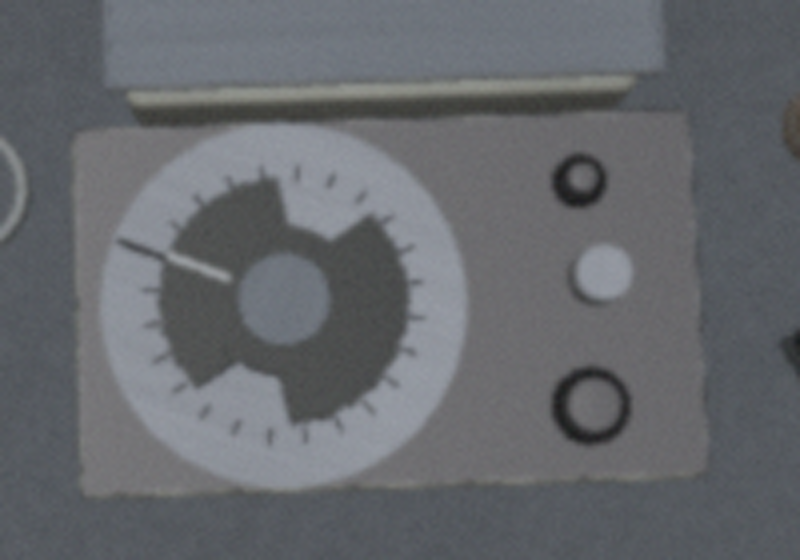

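View pics/s10c.png

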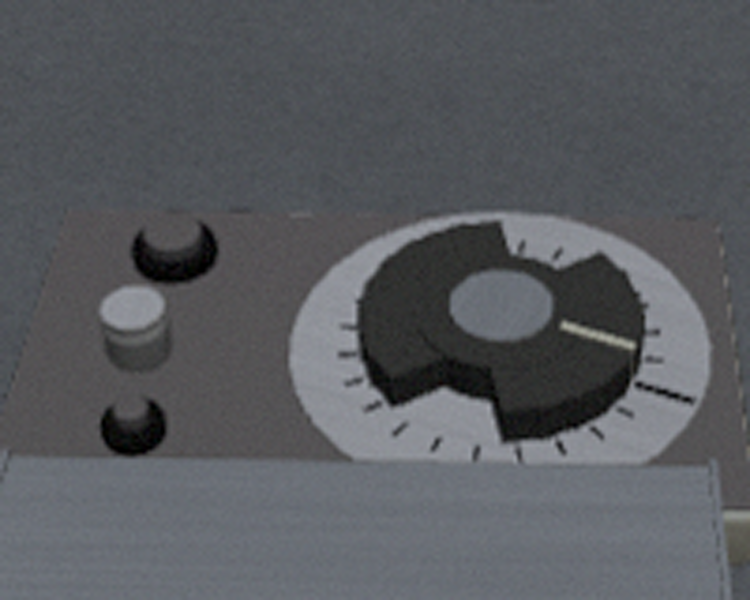

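The index lines up with the long line (68.0° against 68.1°), and the cap is back up at (175,237) in the crop. The tin and the small button haven't moved, so I'm handing in.

```bash
python3 -c "
from bench import close_job
print(close_job())"
```

```text
the job is handed in; nothing more can be done
None
```

The dial is on the long line and the larger button has been pressed fully down and released. I handed the job in at about 14.6 s.

- **Dial:** I pushed it about 123° clockwise with the closed fingertips in notch_a, then lifted clear. The last top picture put the index at 68.0° and the long line at 68.1°. The wrist camera, after the lift and before the button press, put them within about 0.1° of each other.
- **Button:** I pressed the larger (near) button to a hard stop, at 21.5 N vertically. That stop and the roughly 6 mm of travel are my evidence that it went fully down. The travel estimate is rough because I didn't catch the exact moment of contact. The last picture shows the cap back up.
- **Everything else:** The arm didn't go near the smaller button. That button and the tin look unmoved in the last pictures, and the robot ended clear of everything. I didn't check the cobs, tape, jar and stapler separately afterwards, but the arm stayed well above the counter.

No final checks failed. The trained networks did mislabel the button and tin in some pictures, so I confirmed both in the camera images myself.

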